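# Slide the ware board home on the drying rack and lock it

## Robot

A 6-joint arm with a two-finger parallel gripper is mounted at the origin on a cart in front of the work surface, level with it; the furniture and walls round the work are solid. World frame = base frame: x ahead of the robot, y to its left, z up, the work surface at z = 0. Lengths are in m, angles in degrees, forces in N, time in s.
With the tool pointing down it reaches from about 0.4 to 0.825 m from the base axis. Payload 7 kg.
Tool frame: the origin (TCP) lies midway between the tips of the shut fingers; the grasp point (between the pads) lies 19 mm behind it; z points along the fingers, y is the line along which they close (so a half turn about z gives the same grasp; the last joint's range is limited). The gripper opens to 88 mm and grips with 3 to 60 N. Pads are 19 mm wide; open, the fingers measure 130 mm over their backs; the gripper's body (78 mm by 193 mm) begins 47 mm behind the grasp point.
Start: joints at [-58.722, 20.546, 0.682, 0, -70.136, -16.507], TCP at [0.172, -0.653, 0.227] pointing down, gripper open.
Joint ranges: [-176.03, 176.03], [-82.01, 121.73], [-58.28, 71.71], [-173.87, 95.51], [-174.79, -0.11], [-173.66, 173.66]. Speed limits (degrees/s): [136.94, 136.94, 172.46, 180, 180, 180].

## Interface

Orientations are given as [roll, pitch, yaw] about the fixed x, y, z axes, in that order (R = Rz(yaw) Ry(pitch) Rx(roll)).
In Python, from plant import r gives the robot as it stands. The module is installed in compiled form; this text tells all that it offers.
- The arm moves only by the tool play_rows, never from a script. Its argument "rows" is a list of rows, each an object with "slide": the shift along the tool's x, y, z as a fraction of full scale, a list of three; "delta_rot": the turn, a rotation vector about the tool's x, y, z as a fraction of full scale, a list of three; "fingers": the opening, from -1 (shut) to 1 (fully open). In form: [{"slide": [x, y, z], "delta_rot": [rx, ry, rz], "fingers": fingers}, ...]. A call has 1 to 8 rows; each row shifts and turns the commanded pose from where the row before left it, along the tool's axes as they then stand; what a row does not reach is not made up. Full scale, the value 1, is 0.15 m for a shift and 0.08 rad for a turn. A row lasts 1/8 s, in which the tool goes at most 62.5 mm and 10.7 degrees, less where a joint would pass 70% of its speed; a pose out of reach is approached as far as the arm can. A call with a number of a shift or a turn outside -1 to 1 is refused whole. A call with a gripper value outside its range is refused whole. The fingers move at their own pace and stop on an object; "squeeze" is the grip in N (left out, the last holds). Time passes only in rows, so rows that do not move let the fingers close. It gives the time, the measured TCP pose, the force, the opening and the grip force at its end, in the units of the state.
- r.get_state(): the state, without advancing time (a new reading comes with each control period).
- r.capture(name): name is "scene" or "top"; returns a dict with "image" (384x512x3 uint8, blue, green, red), "fx", "fy", "cx", "cy" (pixels), "R" (3x3) and "t" (3): a world point X has camera coordinates R X + t. Camera axes: x right, y down, z forward; pixel columns grow to the right and rows downward; lengths in m; the calibration is good to about 2 mm. A picture is of the moment at which its call begins. There is no depth.
- r.close_job(): hands the job in; it is judged then, once.
The state is a dict: "time_s": time; "joints": joint angles; "qd": joint speeds; "joint_torque": joint torques, N m; "tcp_pos": TCP position; "eef_rot": TCP orientation; "contact_force": force on the tool from outside, world axes, zero at the start; "moment": the same for the moment, N m; "gripper_width": finger opening in m; "gripper_force": force on a finger pad.
Only numpy, scipy, OpenCV 4.12 (cv2) and the standard library are available. Lean on these libraries where they do the work, as an engineer would, in place of code of your own. Each camera call takes 0.05 s, during which the arm holds its last target. There are 200 camera calls.

## Task

Without gripping or lifting anything, push the ware board by its front edge along the rails of the drying rack until it drops into the locating notches and lies flat, then gently push the wooden turn-button round until it lies square across the board and locks it. The bowl on the board is freshly painted: do not touch it, and keep it standing upright on the board; leave the things beside the rack where they are.

Things in the scene. Friction and masses are not known exactly. Their poses are not given: they have to be found in the camera images.
- drying_rack: low wooden rack, 350 long (x) x 214 wide x 75 high, fixed. Origin: centre of underside; x runs along the rails away from the robot (yaw within 0.3 of world x). Two 20 thick cheeks, tops 75 up, form a channel 174 wide, open at both ends. Inside each runs a rail 22 wide, top 60 up, with notches 20 long, 10 deep at rack x -20 and +120. Open between the rails down to stretchers 28 up
- ware_board: loose plywood board 220 long (x) x 170 wide x 14 thick, 0.25 to 0.5 kg, on two cross battens 14 long, 8 deep at its x -75 and +65. Origin: centre, at the battens' underside (top is 22 above it). Sliding: origin 60 above the table, starting 50 to 100 short of home. Home: battens in the notches, origin 52 up at rack x 55 (3 play either way), top 74 up
- board_front (a point): middle of the board's front edge (nearest the robot), half-way up the plate: the place to push, along rack +x. Sliding takes about 1.5 to 5 N (more in the first bump of contact); after the 8 mm drop the notch walls stop the board, felt as a jump in force. There is no other end stop: pushed fast, the board can jump the notches
- board_home (a point): fixed point of the rack where point board_front lies when the board is home (rack x -55, y 0, 67 above the table); axes as the rack's
- turn_button (a joint): angle of the turn-button, a wooden bar that swivels on top of the right-hand (rack -y) cheek and stays where left. 0 = along the cheek, pointing to rack -x (at the robot); negative = swung outwards (limit -0.5, starts -0.45 to -0.1); 1.57 = square across the board, pointing to rack +y (stop at 1.62). Closes clockwise seen from above; the board blocks it until it has dropped
- button_pivot (a point): swivel axis of the turn-button, at rack x -25, y -97, half-way up the bar (83 above the table). The bar is 18 wide, 12 thick, from 77 to 89 above the table, and ends 62 from the axis. Axes as the rack's
- button_peg (a point): round thumb peg on the turn-button, 13 across, 49 from the axis along the bar, its top 104 above the table; this point is at its foot, on the bar's top (89 above the table), and moves with the bar. About 1.5 N here turns the bar
- bowl: freshly painted mint-green bowl, 110 across and 46 high, about 0.15 kg, standing loose on the board behind its middle; origin at the centre of its underside
- glue_stick: bystander: upright glue stick, 25 across, 94 high, origin under its centre
- tape_roll: bystander: roll of masking tape lying flat, about 96 across, 24 high, origin under its centre
- gesso_tub: bystander: round white tub, 94 across, 70 high, origin under its centre

How it is judged (in metres and radians):
On the way, in this order (a step that is already met when the one before it is completed fails the run):
1. the board has dropped into the notches (within 5 mm of home along the rails, and within 2.5 mm of its seated height) while the turn-button is still open (x of ware_board in the frame of drying_rack between 0.05 and 0.06 m and z of ware_board in the frame of drying_rack below 0.0545 m and value of joint turn_button below 0.5 rad), for 0.2 s.
2. the turn-button lies across the board (within 0.2 rad of square) (value of joint turn_button above 1.37 rad), for 0.2 s.
At the end, for the whole second after the job is handed in: the board lies flat in its notches (within 5 mm of home along the rails, 2.5 mm in height, tilt under 0.03 rad), the turn-button lies across it (at least 1.37 rad, square being 1.57), the bowl stands upright on the board, and all is at rest (x of ware_board in the frame of drying_rack between 0.05 and 0.06 m and z of ware_board in the frame of drying_rack between 0.0495 and 0.0545 m and angle between ware_board's own z axis and vertical below 0.03 rad and value of joint turn_button above 1.37 rad and angle between bowl's own z axis and vertical below 0.1 rad and z of bowl in the frame of ware_board between 0.018 and 0.028 m and linear speed of each of ware_board, bowl below 0.01 m/s); the robot touches nothing.
It fails at once if the freshly painted bowl is touched by the robot (contact force between any of the fingers, the arm and bowl above 0.3 N).
It fails at once if the bowl tips (angle between bowl's own z axis and vertical above 0.35 rad).
It fails at once if the board is lifted or tipped off the rails (height (world z) of ware_board above 0.068 m or angle between ware_board's own z axis and vertical above 0.12 rad).
It fails at once if the turn-button is gripped or forced (over 30 N) instead of gently pushed (contact force between the fingers and turn_button above 30 N).
It fails at once if a thing beside the rack is moved (over 20 mm) (distance of any of glue_stick, tape_roll, gesso_tub from where it was at the start of the episode above 0.02 m).
It also fails if it takes over 54 s, if anything falls off the work surface, if the arm or the gripper's body presses on something with over 40 N, if the wrist force passes 120 N, or if a joint passes its speed limit or range.

## Working session

There is one attempt and no reset: what is moved stays moved. The work goes in short steps, Python scripts to look and compute and a tool call to move; the robot and the scene stay as the last step left them, time stands still between calls to the robot, and variables do not carry over. Pictures are saved under pics/ and viewed, at most 10 in all, crops included, and the job is handed in when it is done.

Besides the shell and the picture viewer there is one more tool, called in YAML: its name, and indented under it one key for each argument. play_rows: Moves the arm, as the interface text tells. Shift numbers are shares of 0.15 m and turn numbers shares of 0.08 rad, none past 1 either way. Its arguments: {"type":"object","properties":{"rows":{"type":"array"},"squeeze":{"type":"number"}},"required":["rows"]}

```bash
mkdir -p pics
python3 - <<'E'
from plant import r
import cv2,pickle,numpy as np
s=r.get_state();print({k:np.round(v,3).tolist() for k,v in s.items()})
for n in("scene","top"):
    c=r.capture(n);pickle.dump(c,open(n+'.pkl','wb'))
    cv2.imwrite(f'pics/{n}0.png',cv2.resize(c["image"],(800,600),interpolation=cv2.INTER_CUBIC))
    print(n,c["fx"],c["fy"],c["cx"],c["cy"],np.round(c["R"],4).tolist(),np.round(c["t"],4).tolist())
E
```

```text
{'time_s': 0.0, 'joints': [-58.721, 20.59, 0.633, -0.021, -70.134, -16.507], 'qd': [0.109, 0.024, -0.052, 0.033, -0.025, -0.108], 'joint_torque': [-0.001, -58.272, 29.306, 6.998, 0.007, -0.0], 'tcp_pos': [0.172, -0.652, 0.226], 'eef_rot': [179.907, -0.007, -165.236], 'contact_force': [-0.01, 0.469, -0.504], 'moment': [0.03, 0.005, -0.04], 'gripper_force': 0.0, 'gripper_width': 0.088}
scene 355.9237210210472 355.9237210210472 255.07497272008814 186.27956773784922 [[-0.8492, -0.528, 0.0075], [-0.2856, 0.4473, -0.8476], [0.4442, -0.7219, -0.5306]] [0.4718, 0.2362, 0.7901]
top 436.0727669183333 436.0727669183333 258.62679102580245 190.91541956400653 [[0.0142, -0.9997, 0.0186], [-0.9937, -0.0161, -0.1109], [0.1112, -0.0169, -0.9937]] [-0.0229, 0.5862, 1.1788]
```

View pics/scene0.png

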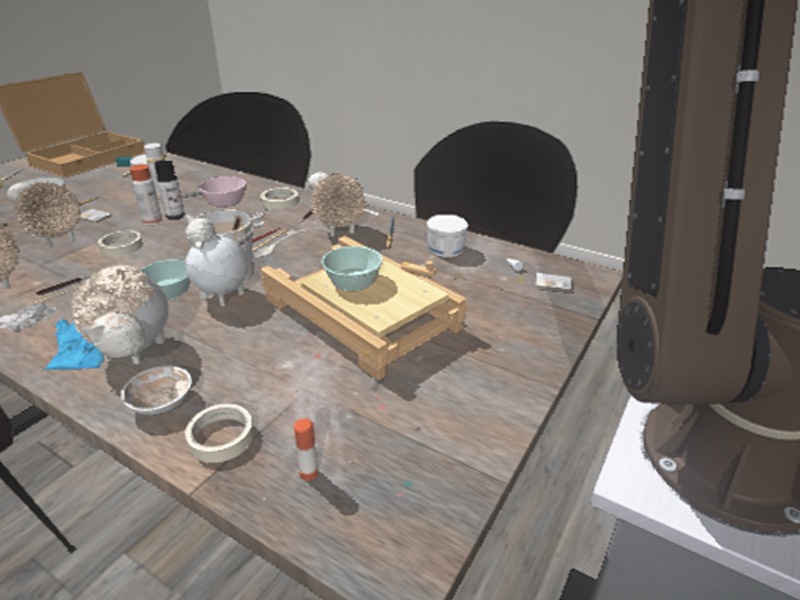

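View pics/top0.png

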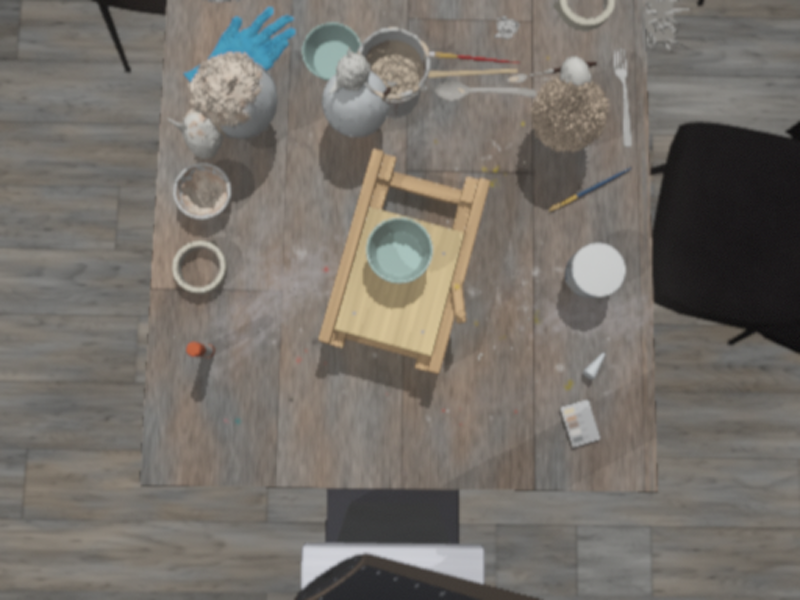

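Top view: rack running up the picture at about (330–490, 150–370), bowl at (400,250), turn-button at (458,300); tub right, glue stick and tape left. I'll enlarge the rack.

Run:
```python
import cv2,pickle
c=pickle.load(open('top.pkl','rb'))["image"][92:242,190:330]
cv2.imwrite('pics/topc.png',cv2.resize(c,None,fx=4,fy=4,interpolation=cv2.INTER_CUBIC))
c=pickle.load(open('scene.pkl','rb'))["image"][148:244,160:304]
cv2.imwrite('pics/scenec.png',cv2.resize(c,None,fx=5.5,fy=5.5,interpolation=cv2.INTER_CUBIC))
```

```text
(no output)
```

View pics/topc.png

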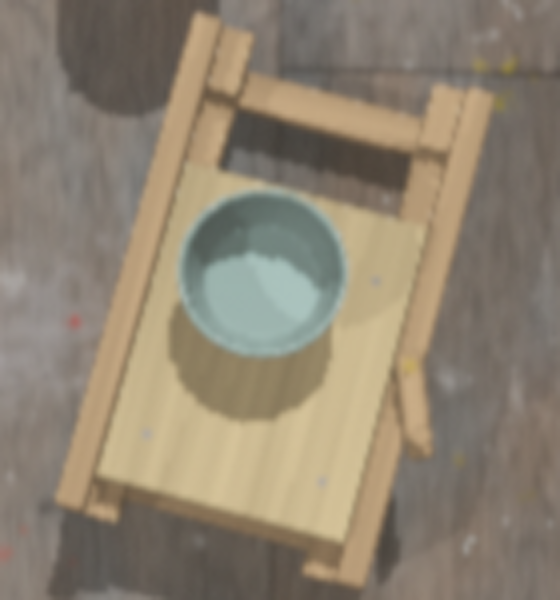

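View pics/scenec.png

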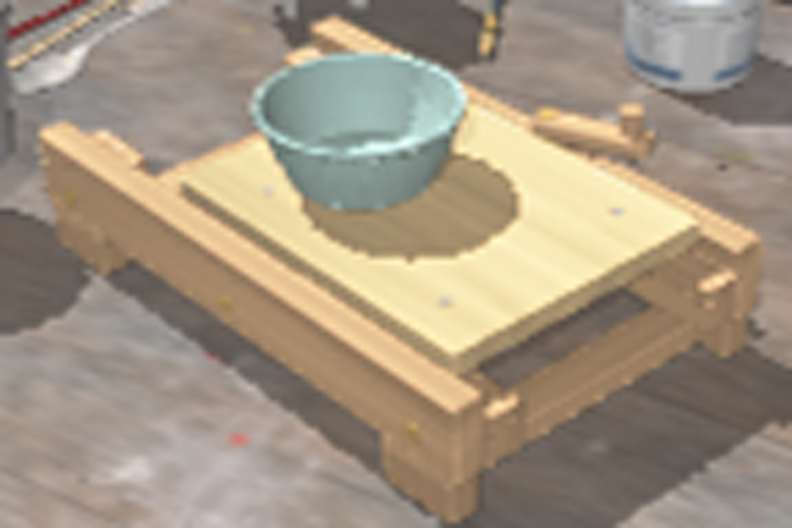

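Top crop: cheek-top corners about (196,13), (492,92), (362,586), (57,500); board corners (97,475), (347,543), (427,226), (188,163); button pivot (409,365), tip (430,448). Scene crop: near-left cheek corner (455,410), near-right (762,240), board near-left (455,355), near-right (700,225), peg top (632,108). Fitting poses.

```bash
cat > h.py <<'E'
import numpy as np,pickle,cv2
from scipy.optimize import least_squares
T=lambda p:(np.array(p,float)+.5)/4-.5+[190,92]
S=lambda p:(np.array(p,float)+.5)/5.5-.5+[160,148]
cams={n:pickle.load(open(n+'.pkl','rb')) for n in("top","scene")}
def proj(n,X):
    c=cams[n];q=np.array(X)@np.array(c["R"]).T+np.array(c["t"])
    return q[:,:2]/q[:,2:]*[c["fx"],c["fy"]]+[c["cx"],c["cy"]]
def W(p,L):
    c,s=np.cos(p[2]),np.sin(p[2]);L=np.array(L,float)
    return np.c_[p[0]+c*L[:,0]-s*L[:,1],p[1]+s*L[:,0]+c*L[:,1],L[:,2]]
E
cat > fit.py <<'E'
from h import *
z=.075
rt=[((196,13),(.175,.107,z)),((217,18),(.175,.087,z)),((492,92),(.175,-.107,z)),((362,586),(-.175,-.107,z)),((338,580),(-.175,-.087,z)),((57,500),(-.175,.107,z)),((80,508),(-.175,.087,z)),((409,365),(-.025,-.097,.089))]
rs=[((455,410),(-.175,.107,z)),((762,240),(-.175,-.107,z)),((40,130),(.175,.107,z))]
bt=[((97,475),(-.11,.085,.082)),((347,543),(-.11,-.085,.082)),((427,226),(.11,-.085,.082)),((188,163),(.11,.085,.082))]
bs=[((455,355),(-.11,.085,.082)),((700,225),(-.11,-.085,.082))]
def fit(t,s,p0):
    f=lambda p:np.r_[(proj("top",W(p,[a[1] for a in t]))-[T(a[0]) for a in t]),(proj("scene",W(p,[a[1] for a in s]))-[S(a[0]) for a in s])].ravel()
    o=least_squares(f,p0,loss="soft_l1");print(np.round(o.x,4),np.round(f(o.x),1).tolist());return o.x
R=fit(rt,rs,[.6,0,-.2]);B=fit(bt,bs,[.6,0,-.2])
i=lambda p:np.array([[np.cos(R[2]),np.sin(R[2])],[-np.sin(R[2]),np.cos(R[2])]])@(np.array(p)-R[:2])
print("board in rack",i(B[:2]))
# button angle: bar tip centre at (430,448)->top; peg top in scene
for th in(-.1,-.2,-.3,-.4,-.45):
    d=np.array([-np.cos(th),np.sin(th)])  # 1.57 -> +y
    g=lambda k,h:[[-.025+k*d[0],-.097+k*d[1],h]]
    print(th,"bar end top crop",((proj("top",W(R,g(.062,.089)))-[190,92]+.5)*4-.5).round(),"peg top",((proj("top",W(R,g(.049,.104)))-[190,92]+.5)*4-.5).round(),"scene peg",((proj("scene",W(R,g(.049,.104)))-[160,148]+.5)*5.5-.5).round())
P=lambda L:W(R,[L])[0].round(4)
print("home front",P((-.055,0,.067)),"pivot",P((-.025,-.097,.083)),"front now",W(B,[(-.11,0,.075)]).round(4))
E
python3 fit.py
```

```text
[ 0.652  -0.0126 -0.2515] [-0.7, -0.7, 1.0, -0.0, 0.5, -0.1, 0.2, 0.3, -1.1, -0.2, -1.3, 0.5, 0.2, 0.5, -0.3, -0.2, 0.2, -0.5, 0.7, -1.4, -0.7, -0.7]
[ 0.6128 -0.0044 -0.2531] [-0.3, -0.1, -0.9, -0.1, 0.3, 0.3, -0.6, -0.5, 0.5, -1.0, 0.7, -1.6]
board in rack [-0.04001681 -0.0018231 ]
-0.1 bar end top crop [[393. 456.]] peg top [[398. 435.]] scene peg [[619. 116.]]
-0.2 bar end top crop [[402. 457.]] peg top [[406. 435.]] scene peg [[624. 112.]]
-0.3 bar end top crop [[412. 457.]] peg top [[413. 436.]] scene peg [[629. 108.]]
-0.4 bar end top crop [[421. 456.]] peg top [[421. 435.]] scene peg [[632. 105.]]
-0.45 bar end top crop [[426. 456.]] peg top [[424. 434.]] scene peg [[634. 103.]]
home front [0.5987 0.0011 0.067 ] pivot [ 0.6037 -0.1003  0.083 ] front now [[0.5063 0.0232 0.075 ]]
```

```bash
cat > plan.py <<'E'
import numpy as np
from scipy.spatial.transform import Rotation as Ro
def start():
    from plant import r
    s=r.get_state();print("t",s["time_s"],np.round(s["tcp_pos"],4),np.round(s["eef_rot"],2),"F",np.round(s["contact_force"],1));return list(s["tcp_pos"])+[s["eef_rot"][2]]
def to(p,q,n,yaw_cap=4.58):
    """rows in tool axes from p to q=(x,y,z,yaw) in n equal steps (tool pointing down)"""
    d=(np.array(q[:3])-p[:3])/n; dy=((q[3]-p[3]+180)%360-180)/n; y=p[3]
    for k in range(n):
        M=Ro.from_euler('xyz',[180,0,y],degrees=True).as_matrix()
        print((M.T@d/.15).round(3).tolist(),round(-np.radians(dy)/.08,2)); y+=dy
    return list(q[:3])+[q[3]]
R=np.array([.652,-.0126,-.2515]);YR=np.degrees(R[2])
def rk(x,y,z): c,s=np.cos(R[2]),np.sin(R[2]); return [R[0]+c*x-s*y,R[1]+s*x+c*y,z]
def inv(p): c,s=np.cos(R[2]),np.sin(R[2]);d=np.array(p[:2])-R[:2];return np.r_[c*d[0]+s*d[1],-s*d[0]+c*d[1],p[2]].round(4)
E
python3 - <<'E'
from plan import *
p=start(); to(p,rk(-.185,0,.2)+[180+YR],14)
E
```

```text
t 0.1 [ 0.172  -0.6523  0.2257] [ 179.92   -0.   -165.24] F [-0.   0.7  0.6]
[-0.222, 0.279, 0.012] 0.45
[-0.211, 0.287, 0.012] 0.45
[-0.201, 0.295, 0.012] 0.45
[-0.19, 0.302, 0.012] 0.45
[-0.179, 0.308, 0.012] 0.45
[-0.168, 0.315, 0.012] 0.45
[-0.156, 0.321, 0.012] 0.45
[-0.144, 0.326, 0.012] 0.45
[-0.132, 0.331, 0.012] 0.45
[-0.12, 0.336, 0.012] 0.45
[-0.108, 0.34, 0.012] 0.45
[-0.095, 0.344, 0.012] 0.45
[-0.083, 0.347, 0.012] 0.45
[-0.07, 0.35, 0.012] 0.45
```

play_rows:
  rows:
    - {"slide": [-0.22, 0.28, 0], "delta_rot": [0, 0, 0.45], "fingers": -1}
    - {"slide": [-0.21, 0.287, 0], "delta_rot": [0, 0, 0.45], "fingers": -1}
    - {"slide": [-0.2, 0.295, 0], "delta_rot": [0, 0, 0.45], "fingers": -1}
    - {"slide": [-0.19, 0.3, 0], "delta_rot": [0, 0, 0.45], "fingers": -1}
    - {"slide": [-0.18, 0.308, 0], "delta_rot": [0, 0, 0.45], "fingers": -1}
    - {"slide": [-0.17, 0.315, 0], "delta_rot": [0, 0, 0.45], "fingers": -1}
    - {"slide": [-0.156, 0.32, 0], "delta_rot": [0, 0, 0.45], "fingers": -1}
    - {"slide": [-0.144, 0.326, 0], "delta_rot": [0, 0, 0.45], "fingers": -1}

```text
time_s: 1.1
tcp_pos: [0.3436, -0.2593, 0.2266]
eef_rot: [180.0, 0.0, 178.2]
contact_force: [1.0, 0.3, -0.4]
gripper_width: 0.0128
gripper_force: 0.0
```

Run:
```python
from plan import *
p=start(); p=to(p,rk(-.185,0,.2)+[180+YR],6);to(p,rk(-.185,0,.06)+[180+YR],4)
```

```text
t 1.1 [ 0.3436 -0.2593  0.2266] [1.8000e+02 2.0000e-02 1.7819e+02] F [ 1.   0.3 -0.4]
[-0.133, 0.33, 0.03] 0.46
[-0.121, 0.334, 0.03] 0.46
[-0.109, 0.339, 0.03] 0.46
[-0.096, 0.342, 0.03] 0.46
[-0.084, 0.346, 0.03] 0.46
[-0.071, 0.348, 0.03] 0.46
[0.0, -0.0, 0.233] -0.0
[0.0, -0.0, 0.233] -0.0
[0.0, -0.0, 0.233] -0.0
[0.0, -0.0, 0.233] -0.0
```

play_rows:
  rows:
    - {"slide": [-0.133, 0.33, 0.03], "delta_rot": [0, 0, 0.45], "fingers": -1}
    - {"slide": [-0.121, 0.334, 0.03], "delta_rot": [0, 0, 0.45], "fingers": -1}
    - {"slide": [-0.109, 0.339, 0.03], "delta_rot": [0, 0, 0.45], "fingers": -1}
    - {"slide": [-0.096, 0.342, 0.03], "delta_rot": [0, 0, 0.45], "fingers": -1}
    - {"slide": [-0.084, 0.346, 0.03], "delta_rot": [0, 0, 0.45], "fingers": -1}
    - {"slide": [-0.071, 0.34, 0.03], "delta_rot": [0, 0, 0.45], "fingers": -1}
    - {"slide": [0, 0, 0], "delta_rot": [0, 0, 0], "fingers": -1}

```text
time_s: 1.98
tcp_pos: [0.4722, 0.0336, 0.1988]
eef_rot: [-180.0, -0.1, 166.1]
contact_force: [-0.6, -0.1, -0.4]
gripper_width: 0.0004
gripper_force: 0.0
```

Run:
```python
from plan import *
p=start(); print(inv(p)); to(p,rk(-.185,0,.061)+[180+YR],4)
```

```text
t 1.975 [0.4722 0.0336 0.1988] [-1.7996e+02 -5.0000e-02  1.6606e+02] F [-0.6 -0.1 -0.4]
[-1.856e-01  1.000e-04  1.988e-01]
[-0.001, -0.0, 0.23] 0.03
[-0.001, -0.0, 0.23] 0.03
[-0.001, -0.0, 0.23] 0.03
[-0.001, -0.0, 0.23] 0.03
```

play_rows:
  rows:
    - {"slide": [0, 0, 0.23], "delta_rot": [0, 0, 0.1], "fingers": -1}
    - {"slide": [0, 0, 0.23], "delta_rot": [0, 0, 0], "fingers": -1}
    - {"slide": [0, 0, 0.23], "delta_rot": [0, 0, 0], "fingers": -1}
    - {"slide": [0, 0, 0.23], "delta_rot": [0, 0, 0], "fingers": -1}
    - {"slide": [-0.05, 0, 0], "delta_rot": [0, 0, 0], "fingers": -1}
    - {"slide": [-0.05, 0, 0], "delta_rot": [0, 0, 0], "fingers": -1}
    - {"slide": [0, 0, 0], "delta_rot": [0, 0, 0], "fingers": -1}

```text
time_s: 2.85
tcp_pos: [0.4876, 0.0275, 0.063]
eef_rot: [179.9, 0.1, 165.4]
contact_force: [-1.4, -0.2, -0.6]
gripper_width: 0.0006
gripper_force: 0.0
```

Run:
```python
from plan import *
import cv2
from plant import r
p=start(); print(inv(p))
c=r.capture("scene")["image"][128:248,150:310]
cv2.imwrite('pics/s1.png',cv2.resize(c,None,fx=5,fy=5,interpolation=cv2.INTER_CUBIC))
```

```text
t 2.85 [0.4876 0.0275 0.063 ] [1.7991e+02 1.3000e-01 1.6541e+02] F [-1.4 -0.2 -0.6]
[-0.1692 -0.0021  0.063 ]
```

View pics/s1.png

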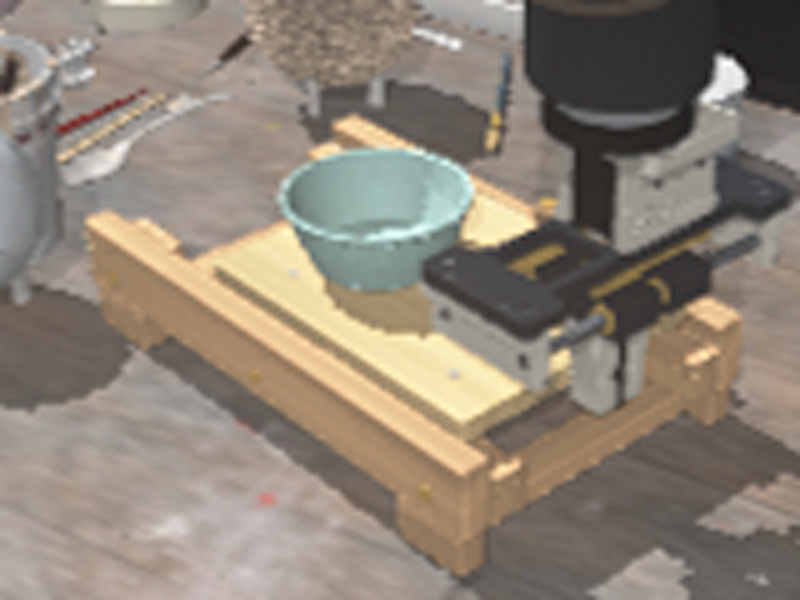

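The picture shows the shut fingers (600,400) just short of the board's front edge, mid-width, with the gripper body well short of the bowl. Start pushing.

play_rows:
  rows:
    - {"slide": [-0.025, 0, 0.01], "delta_rot": [0, 0, 0], "fingers": -1}
    - {"slide": [-0.025, 0, 0], "delta_rot": [0, 0, 0], "fingers": -1}
    - {"slide": [-0.02, 0, 0], "delta_rot": [0, 0, 0], "fingers": -1}
    - {"slide": [-0.02, 0, 0], "delta_rot": [0, 0, 0], "fingers": -1}
    - {"slide": [-0.02, 0, 0], "delta_rot": [0, 0, 0], "fingers": -1}
    - {"slide": [-0.02, 0, 0], "delta_rot": [0, 0, 0], "fingers": -1}
    - {"slide": [-0.02, 0, 0], "delta_rot": [0, 0, 0], "fingers": -1}
    - {"slide": [-0.02, 0, 0], "delta_rot": [0, 0, 0], "fingers": -1}

```text
time_s: 3.9
tcp_pos: [0.5099, 0.0208, 0.0599]
eef_rot: [-180.0, -0.1, 165.4]
contact_force: [-5.0, 2.0, 4.1]
gripper_width: 0.0001
gripper_force: 2.5
```

play_rows:
  rows:
    - {"slide": [-0.02, 0, 0], "delta_rot": [0, 0, 0], "fingers": -1}
    - {"slide": [-0.02, 0, 0], "delta_rot": [0, 0, 0], "fingers": -1}
    - {"slide": [-0.02, 0, 0], "delta_rot": [0, 0, 0], "fingers": -1}
    - {"slide": [-0.02, 0, 0], "delta_rot": [0, 0, 0], "fingers": -1}
    - {"slide": [-0.02, 0, 0], "delta_rot": [0, 0, 0], "fingers": -1}
    - {"slide": [-0.02, 0, 0], "delta_rot": [0, 0, 0], "fingers": -1}
    - {"slide": [-0.02, 0, 0], "delta_rot": [0, 0, 0], "fingers": -1}
    - {"slide": [-0.02, 0, 0], "delta_rot": [0, 0, 0], "fingers": -1}

```text
time_s: 4.9
tcp_pos: [0.5331, 0.0148, 0.0599]
eef_rot: [-180.0, -0.1, 165.4]
contact_force: [-4.8, 2.6, 4.7]
gripper_width: 0.0003
gripper_force: 2.7
```

Run:
```python
from plan import *
p=start(); print(inv(p))
```

```text
t 4.9 [0.5331 0.0148 0.0599] [-1.7997e+02 -9.0000e-02  1.6544e+02] F [-4.8  2.6  4.7]
[-0.122  -0.003   0.0599]
```

play_rows:
  rows:
    - {"slide": [-0.02, 0, 0], "delta_rot": [0, 0, 0], "fingers": -1}
    - {"slide": [-0.02, 0, 0], "delta_rot": [0, 0, 0], "fingers": -1}
    - {"slide": [-0.02, 0, 0], "delta_rot": [0, 0, 0], "fingers": -1}
    - {"slide": [-0.02, 0, 0], "delta_rot": [0, 0, 0], "fingers": -1}
    - {"slide": [-0.02, 0, 0], "delta_rot": [0, 0, 0], "fingers": -1}
    - {"slide": [-0.02, 0, 0], "delta_rot": [0, 0, 0], "fingers": -1}
    - {"slide": [-0.02, 0, 0], "delta_rot": [0, 0, 0], "fingers": -1}
    - {"slide": [-0.02, 0, 0], "delta_rot": [0, 0, 0], "fingers": -1}

```text
time_s: 5.9
tcp_pos: [0.5562, 0.0089, 0.0599]
eef_rot: [-180.0, -0.1, 165.4]
contact_force: [-5.3, 2.8, 4.1]
gripper_width: 0.0002
gripper_force: 2.9
```

play_rows:
  rows:
    - {"slide": [-0.02, 0, 0], "delta_rot": [0, 0, 0], "fingers": -1}
    - {"slide": [-0.02, 0, 0], "delta_rot": [0, 0, 0], "fingers": -1}
    - {"slide": [-0.015, 0, 0], "delta_rot": [0, 0, 0], "fingers": -1}
    - {"slide": [-0.015, 0, 0], "delta_rot": [0, 0, 0], "fingers": -1}
    - {"slide": [-0.01, 0, 0], "delta_rot": [0, 0, 0], "fingers": -1}
    - {"slide": [-0.01, 0, 0], "delta_rot": [0, 0, 0], "fingers": -1}

```text
time_s: 6.65
tcp_pos: [0.5693, 0.0055, 0.0598]
eef_rot: [-180.0, -0.1, 165.4]
contact_force: [-5.3, 3.0, 3.7]
gripper_width: 0.0002
gripper_force: 2.8
```

Run:
```python
from plan import *
import cv2
from plant import r
p=start(); print(inv(p))
a=r.capture("top")["image"][82:232,190:330]
b=r.capture("scene")["image"][128:248,170:270]
b=cv2.resize(b,(0,0),fx=4,fy=4,interpolation=cv2.INTER_CUBIC)
a=cv2.resize(a,(0,0),fx=480/150,fy=480/150,interpolation=cv2.INTER_CUBIC)
m=np.hstack([a[:480,60:],b[:480]]);print(m.shape);cv2.imwrite('pics/s2.png',m)
```

```text
t 6.65 [0.5693 0.0055 0.0598] [-1.7997e+02 -1.0000e-01  1.6543e+02] F [-5.3  3.   3.7]
[-0.0846 -0.003   0.0598]
(480, 788, 3)
```

View pics/s2.png

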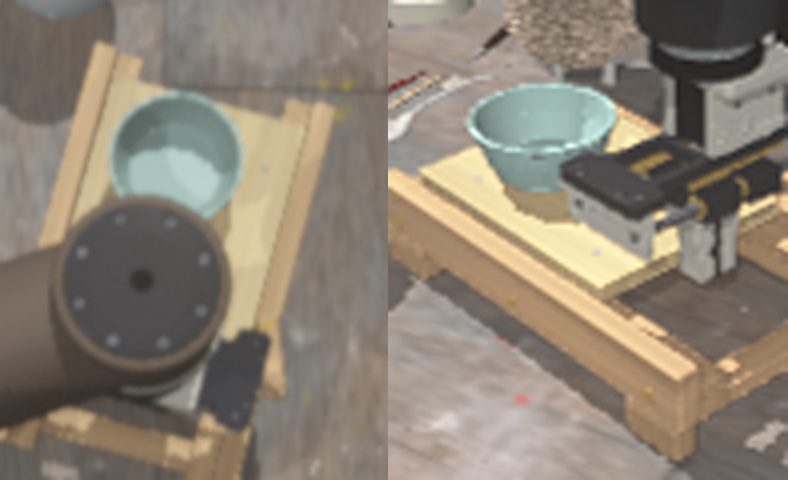

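Board follows straight, bowl upright and clear of the gripper. Continue slowly.

play_rows:
  rows:
    - {"slide": [-0.01, 0, 0], "delta_rot": [0, 0, 0], "fingers": -1}
    - {"slide": [-0.01, 0, 0], "delta_rot": [0, 0, 0], "fingers": -1}
    - {"slide": [-0.01, 0, 0], "delta_rot": [0, 0, 0], "fingers": -1}
    - {"slide": [-0.01, 0, 0], "delta_rot": [0, 0, 0], "fingers": -1}
    - {"slide": [-0.01, 0, 0], "delta_rot": [0, 0, 0], "fingers": -1}
    - {"slide": [-0.01, 0, 0], "delta_rot": [0, 0, 0], "fingers": -1}
    - {"slide": [-0.01, 0, 0], "delta_rot": [0, 0, 0], "fingers": -1}

```text
time_s: 7.62
tcp_pos: [0.5797, 0.0029, 0.0598]
eef_rot: [-180.0, -0.1, 165.4]
contact_force: [-4.2, 4.1, 2.0]
gripper_width: 0.0007
gripper_force: 2.6
```

play_rows:
  rows:
    - {"slide": [-0.007, 0, 0], "delta_rot": [0, 0, 0], "fingers": -1}
    - {"slide": [-0.007, 0, 0], "delta_rot": [0, 0, 0], "fingers": -1}
    - {"slide": [-0.007, 0, 0], "delta_rot": [0, 0, 0], "fingers": -1}
    - {"slide": [-0.007, 0, 0], "delta_rot": [0, 0, 0], "fingers": -1}

```text
time_s: 8.12
tcp_pos: [0.584, 0.0015, 0.0599]
eef_rot: [-180.0, -0.0, 165.4]
contact_force: [-2.8, 1.3, 1.2]
gripper_width: 0.0001
gripper_force: 1.7
```

Run:
```python
from plan import *
p=start(); print(inv(p))
```

```text
t 8.125 [0.584  0.0015 0.0599] [-1.7997e+02 -4.0000e-02  1.6543e+02] F [-2.8  1.3  1.2]
[-0.0693 -0.0032  0.0599]
```

play_rows:
  rows:
    - {"slide": [-0.007, 0, 0], "delta_rot": [0, 0, 0], "fingers": -1}
    - {"slide": [-0.007, 0, 0], "delta_rot": [0, 0, 0], "fingers": -1}

```text
time_s: 8.38
tcp_pos: [0.5863, 0.001, 0.0599]
eef_rot: [-180.0, -0.0, 165.4]
contact_force: [-2.4, 0.8, -0.7]
gripper_width: 0.0001
gripper_force: 1.2
```

play_rows:
  rows:
    - {"slide": [-0.007, 0, 0], "delta_rot": [0, 0, 0], "fingers": -1}
    - {"slide": [-0.007, 0, 0], "delta_rot": [0, 0, 0], "fingers": -1}

```text
time_s: 8.62
tcp_pos: [0.588, 0.0006, 0.0599]
eef_rot: [-180.0, -0.1, 165.4]
contact_force: [-5.5, 2.0, 2.0]
gripper_width: 0.0005
gripper_force: 3.1
```

Run:
```python
from plan import *
import cv2
from plant import r
p=start(); print(inv(p))
b=r.capture("scene")["image"][148:228,170:277]
cv2.imwrite('pics/s3.png',cv2.resize(b,(0,0),fx=7,fy=7,interpolation=cv2.INTER_CUBIC))
```

```text
t 8.625 [0.588  0.0006 0.0599] [-1.7998e+02 -5.0000e-02  1.6543e+02] F [-5.5  2.   2. ]
[-0.0652 -0.0031  0.0599]
```

View pics/s3.png

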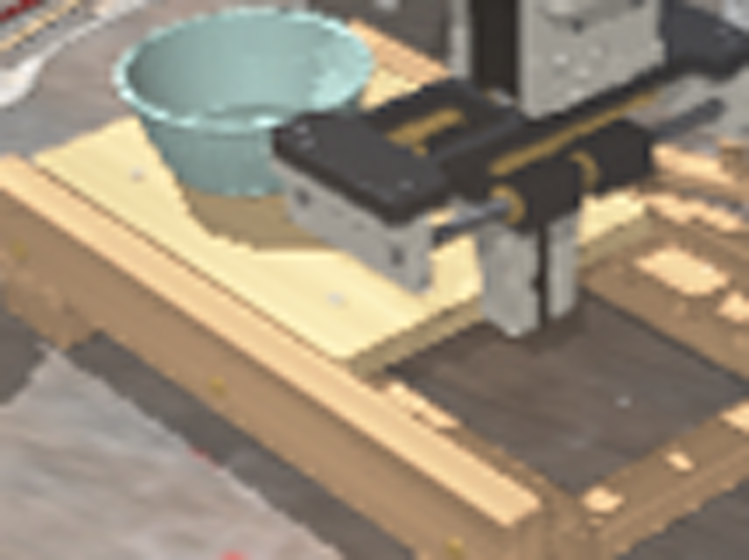

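Run:
```python
from h import *
R=[.652,-.0126,-.2515]
for x in(-.060,-.055,-.052):
  for z in(.074,.082):
    print(x,z,(((proj("scene",W(R,[(x,.0835,z),(x,-.0865,z),(x+.22,.0835,z)]))-[170,148]+.5)*7-.5).round()).tolist())
```

```text
-0.06 0.074 [[357.0, 362.0], [667.0, 209.0], [41.0, 157.0]]
-0.06 0.082 [[356.0, 345.0], [668.0, 193.0], [39.0, 141.0]]
-0.055 0.074 [[349.0, 357.0], [659.0, 205.0], [35.0, 153.0]]
-0.055 0.082 [[348.0, 339.0], [659.0, 189.0], [33.0, 137.0]]
-0.052 0.074 [[344.0, 353.0], [654.0, 202.0], [31.0, 151.0]]
-0.052 0.082 [[343.0, 336.0], [654.0, 186.0], [29.0, 135.0]]
```

The near corner (347,358) and far corner (33,155) match the dropped pose at rack x −0.055: the board is home. Back off and rise.

play_rows:
  rows:
    - {"slide": [0.03, 0, 0], "delta_rot": [0, 0, 0], "fingers": -1}
    - {"slide": [0.1, 0, 0], "delta_rot": [0, 0, 0], "fingers": -1}
    - {"slide": [0.15, 0, 0], "delta_rot": [0, 0, 0], "fingers": -1}
    - {"slide": [0, 0, -0.35], "delta_rot": [0, 0, 0], "fingers": -1}
    - {"slide": [0, 0, -0.35], "delta_rot": [0, 0, 0], "fingers": -1}
    - {"slide": [0, 0, 0], "delta_rot": [0, 0, 0], "fingers": -1}

```text
time_s: 9.43
tcp_pos: [0.55, 0.0121, 0.1701]
eef_rot: [179.7, 0.5, 165.5]
contact_force: [0.5, -0.6, -0.8]
gripper_width: 0.0006
gripper_force: 0.0
```

Run:
```python
from plan import *
import cv2,pickle
from plant import r
p=start(); print(inv(p),np.round(r.get_state()["joints"],1))
to(p,rk(-.078,-.147,.16)+[180+YR+75],16)
s=r.capture("scene");pickle.dump(s,open('scene2.pkl','wb'))
b=s["image"][148:218,200:300]
cv2.imwrite('pics/s4.png',cv2.resize(b,(0,0),fx=8,fy=8,interpolation=cv2.INTER_CUBIC))
from h import proj,W
for th in(-.3,-.35,-.4,-.45):
    g=[[-.025-k*np.cos(th),-.097+k*np.sin(th),h] for k,h in((.049,.104),(.062,.089),(.049,.089))]
    print(th,((proj("scene",W(R,g))-[200,148]+.5)*8-.5).round().tolist())
print(((proj("scene",W(R,[(-.055,.0835,.074),(-.055,-.0865,.074),(-.025,-.097,.089)]))-[200,148]+.5)*8-.5).round().tolist())
```

```text
t 9.425 [0.55   0.0121 0.1701] [179.73   0.48 165.49] F [ 0.5 -0.6 -0.8]
[-0.1049 -0.0014  0.1701] [ 2.170e+01  1.110e+01 -2.030e+01  1.000e-01 -5.810e+01 -1.263e+02]
[-0.011, -0.061, 0.004] -1.02
[-0.006, -0.061, 0.004] -1.02
[-0.001, -0.062, 0.004] -1.02
[0.004, -0.062, 0.004] -1.02
[0.009, -0.061, 0.004] -1.02
[0.014, -0.06, 0.004] -1.02
[0.019, -0.059, 0.004] -1.02
[0.023, -0.057, 0.004] -1.02
[0.028, -0.055, 0.004] -1.02
[0.032, -0.053, 0.004] -1.02
[0.037, -0.05, 0.004] -1.02
[0.041, -0.047, 0.004] -1.02
[0.044, -0.043, 0.004] -1.02
[0.048, -0.039, 0.004] -1.02
[0.051, -0.035, 0.004] -1.02
[0.053, -0.031, 0.004] -1.02
-0.3 [[595.0, 158.0], [624.0, 202.0], [593.0, 193.0]]
-0.35 [[597.0, 155.0], [628.0, 198.0], [596.0, 190.0]]
-0.4 [[600.0, 152.0], [631.0, 194.0], [598.0, 187.0]]
-0.45 [[602.0, 149.0], [634.0, 191.0], [601.0, 184.0]]
[[158.0, 408.0], [513.0, 234.0], [478.0, 161.0]]
```

View pics/s4.png

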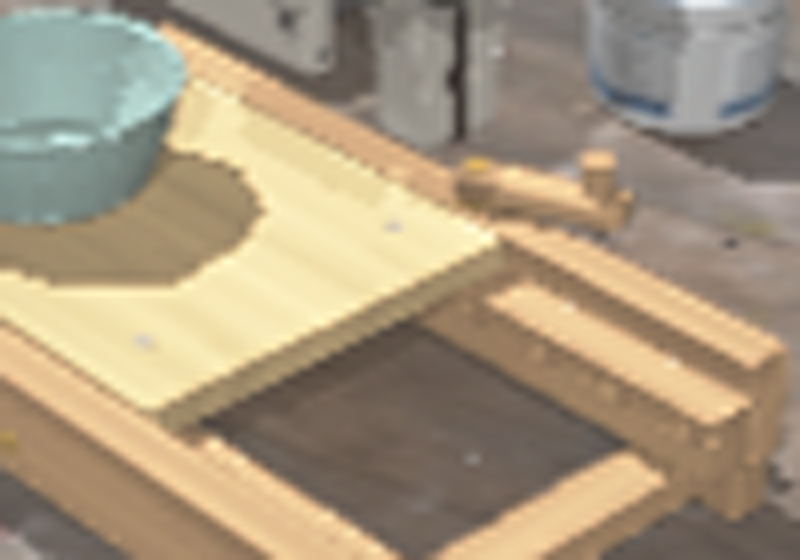

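Board lies in the notches; peg top at (598,157) gives a button angle of about −0.4. Move to the outside of the peg, turning 75°.

play_rows:
  rows:
    - {"slide": [-0.011, -0.061, 0], "delta_rot": [0, 0, -1], "fingers": -1}
    - {"slide": [-0.006, -0.061, 0], "delta_rot": [0, 0, -1], "fingers": -1}
    - {"slide": [0, -0.062, 0], "delta_rot": [0, 0, -1], "fingers": -1}
    - {"slide": [0.004, -0.062, 0], "delta_rot": [0, 0, -1], "fingers": -1}
    - {"slide": [0.009, -0.061, 0], "delta_rot": [0, 0, -1], "fingers": -1}
    - {"slide": [0.014, -0.06, 0], "delta_rot": [0, 0, -1], "fingers": -1}
    - {"slide": [0.019, -0.059, 0], "delta_rot": [0, 0, -1], "fingers": -1}
    - {"slide": [0.023, -0.057, 0], "delta_rot": [0, 0, -1], "fingers": -1}

```text
time_s: 10.48
tcp_pos: [0.5407, -0.0628, 0.1639]
eef_rot: [180.0, -0.1, -157.7]
contact_force: [0.2, -0.4, -0.6]
gripper_width: 0.0005
gripper_force: 0.0
```

play_rows:
  rows:
    - {"slide": [0.028, -0.055, 0], "delta_rot": [0, 0, -1], "fingers": -1}
    - {"slide": [0.032, -0.053, 0], "delta_rot": [0, 0, -1], "fingers": -1}
    - {"slide": [0.037, -0.05, 0], "delta_rot": [0, 0, -1], "fingers": -1}
    - {"slide": [0.041, -0.047, 0], "delta_rot": [0, 0, -1], "fingers": -1}
    - {"slide": [0.044, -0.043, 0], "delta_rot": [0, 0, -1], "fingers": -1}
    - {"slide": [0.048, -0.039, 0], "delta_rot": [0, 0, -1], "fingers": -1}
    - {"slide": [0.051, -0.035, 0], "delta_rot": [0, 0, -1], "fingers": -1}
    - {"slide": [0.053, -0.031, 0], "delta_rot": [0, 0, -1], "fingers": -1}

```text
time_s: 11.48
tcp_pos: [0.5339, -0.1366, 0.1639]
eef_rot: [179.9, -0.0, -121.1]
contact_force: [-0.9, -0.1, -0.0]
gripper_width: 0.0006
gripper_force: 0.0
```

Run:
```python
from plan import *
p=start(); print(inv(p),np.degrees(0)+p[3]-180-YR)
to(p,rk(-.078,-.147,.094)+[180+YR+75],3)
```

```text
t 11.475 [ 0.5339 -0.1366  0.1639] [ 1.7992e+02 -4.0000e-02 -1.2108e+02] F [-0.9 -0.1 -0. ]
[-0.0836 -0.1495  0.1639] -286.66739250300554
[-0.009, -0.01, 0.155] -0.12
[-0.009, -0.01, 0.155] -0.12
[-0.009, -0.01, 0.155] -0.12
```

play_rows:
  rows:
    - {"slide": [0, -0.02, 0.155], "delta_rot": [0, 0, -0.2], "fingers": -1}
    - {"slide": [0, -0.01, 0.155], "delta_rot": [0, 0, -0.2], "fingers": -1}
    - {"slide": [0, 0, 0.155], "delta_rot": [0, 0, 0], "fingers": -1}
    - {"slide": [0, 0, 0], "delta_rot": [0, 0, 0], "fingers": -1}

```text
time_s: 11.98
tcp_pos: [0.5365, -0.1387, 0.0929]
eef_rot: [179.8, -0.1, -119.4]
contact_force: [-0.1, 0.1, 0.5]
gripper_width: 0.0004
gripper_force: 0.0
```

```bash
cat > arc.py <<'E'
from plan import *
import sys
a,b,n=map(float,sys.argv[1:4]);n=int(n)   # target angles of bar, first and last row
p=start();print(inv(p),"phi",(p[3]-180-YR)%360)
D=.0165
def C(th):
    f=np.radians(75-55*(th+.4)/1.95); pg=np.array([-.025-.049*np.cos(th),-.097+.049*np.sin(th)])
    return rk(*(pg-D*np.array([np.cos(f),np.sin(f)])),.094)+[180+YR+np.degrees(f)]
for th in np.linspace(a,b,n): print(round(th,2),inv(C(th)),end=" "); p=to(p,C(th),1)
E
python3 arc.py -.45 .45 8
```

```text
t 11.975 [ 0.5365 -0.1387  0.0929] [ 1.7975e+02 -1.4000e-01 -1.1941e+02] F [-0.1  0.1  0.5]
[-0.0805 -0.1509  0.0929] phi 75.000102680851
-0.45 [-0.073  -0.1344  0.094 ] [-0.12, -0.02, -0.007] -0.31
-0.32 [-0.0764 -0.1282  0.094 ] [-0.034, 0.031, 0.0] 0.79
-0.19 [-0.079  -0.1218  0.094 ] [-0.036, 0.029, 0.0] 0.79
-0.06 [-0.0807 -0.1152  0.094 ] [-0.037, 0.027, 0.0] 0.79
0.06 [-0.0817 -0.1084  0.094 ] [-0.038, 0.024, 0.0] 0.79
0.19 [-0.0818 -0.1016  0.094 ] [-0.039, 0.022, 0.0] 0.79
0.32 [-0.081 -0.095  0.094] [-0.04, 0.019, 0.0] 0.79
0.45 [-0.0795 -0.0885  0.094 ] [-0.041, 0.017, 0.0] 0.79
```

play_rows:
  rows:
    - {"slide": [-0.06, -0.01, -0.005], "delta_rot": [0, 0, 0], "fingers": -1}
    - {"slide": [-0.06, -0.01, 0], "delta_rot": [0, 0, -0.3], "fingers": -1}
    - {"slide": [-0.034, 0.031, 0], "delta_rot": [0, 0, 0.8], "fingers": -1}
    - {"slide": [-0.036, 0.029, 0], "delta_rot": [0, 0, 0.8], "fingers": -1}
    - {"slide": [-0.037, 0.027, 0], "delta_rot": [0, 0, 0.8], "fingers": -1}
    - {"slide": [-0.038, 0.024, 0], "delta_rot": [0, 0, 0.8], "fingers": -1}

```text
time_s: 12.72
tcp_pos: [0.549, -0.0969, 0.0969]
eef_rot: [-179.9, 0.0, -132.7]
contact_force: [0.1, -2.1, -0.0]
gripper_width: 0.0003
gripper_force: 0.7
```

```bash
python3 arc.py .19 1.05 8
python3 - <<'E'
from plan import *
import cv2
from plant import r
b=r.capture("scene")["image"][148:218,200:300]
cv2.imwrite('pics/s5.png',cv2.resize(b,(0,0),fx=8,fy=8,interpolation=cv2.INTER_CUBIC))
E
```

```text
t 12.725 [ 0.549  -0.0969  0.0969] [-1.7995e+02  4.0000e-02 -1.3272e+02] F [ 0.1 -2.1 -0. ]
[-0.0788 -0.1073  0.0969] phi 61.68710601420361
0.19 [-0.0818 -0.1018  0.094 ] [-0.023, 0.035, 0.02] 0.73
0.31 [-0.0811 -0.0954  0.094 ] [-0.039, 0.019, 0.0] 0.76
0.44 [-0.0797 -0.0892  0.094 ] [-0.039, 0.016, 0.0] 0.76
0.56 [-0.0776 -0.0833  0.094 ] [-0.04, 0.014, 0.0] 0.76
0.68 [-0.0748 -0.0777  0.094 ] [-0.04, 0.011, 0.0] 0.76
0.8 [-0.0714 -0.0725  0.094 ] [-0.04, 0.009, 0.0] 0.76
0.93 [-0.0675 -0.0679  0.094 ] [-0.04, 0.006, 0.0] 0.76
1.05 [-0.063  -0.0637  0.094 ] [-0.04, 0.004, 0.0] 0.76
```

View pics/s5.png

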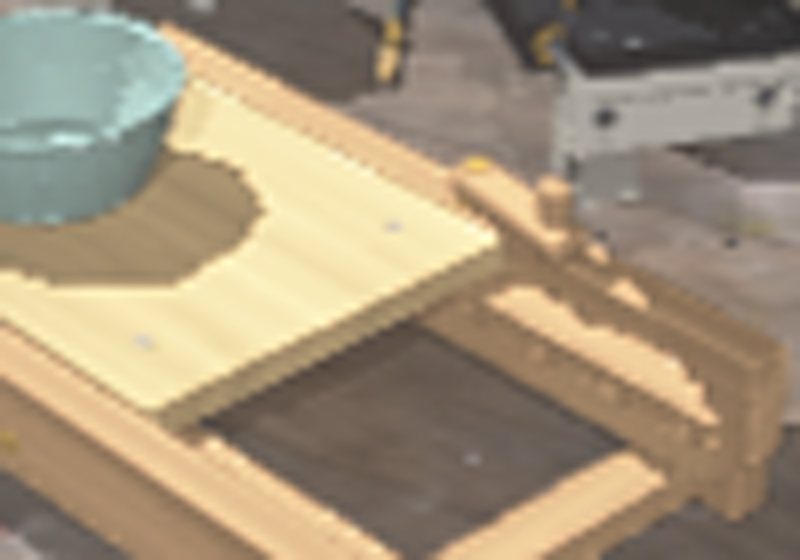

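The peg (555,195) is being pushed inwards by the finger (600,180) and the bar is now past parallel to the cheek. Continue the arc.

play_rows:
  rows:
    - {"slide": [-0.023, 0.035, 0.02], "delta_rot": [0, 0, 0.73], "fingers": -1}
    - {"slide": [-0.039, 0.019, 0], "delta_rot": [0, 0, 0.76], "fingers": -1}
    - {"slide": [-0.039, 0.016, 0], "delta_rot": [0, 0, 0.76], "fingers": -1}
    - {"slide": [-0.04, 0.014, 0], "delta_rot": [0, 0, 0.76], "fingers": -1}
    - {"slide": [-0.04, 0.011, 0], "delta_rot": [0, 0, 0.76], "fingers": -1}
    - {"slide": [-0.04, 0.009, 0], "delta_rot": [0, 0, 0.76], "fingers": -1}
    - {"slide": [-0.04, 0.006, 0], "delta_rot": [0, 0, 0.76], "fingers": -1}
    - {"slide": [-0.04, 0.004, 0], "delta_rot": [0, 0, 0.76], "fingers": -1}

```text
time_s: 13.78
tcp_pos: [0.5741, -0.0584, 0.0934]
eef_rot: [180.0, -0.0, -160.4]
contact_force: [-3.2, 1.8, 0.2]
gripper_width: 0.0004
gripper_force: 1.1
```

```bash
python3 arc.py 1.13 1.55 5
```

```text
t 13.775 [ 0.5741 -0.0584  0.0934] [ 1.7997e+02 -2.0000e-02 -1.6041e+02] F [-3.2  1.8  0.2]
[-0.064  -0.0637  0.0934] phi 34.000371276097326
1.13 [-0.0599 -0.0614  0.094 ] [-0.031, -0.002, -0.004] 0.47
1.23 [-0.0556 -0.0587  0.094 ] [-0.034, -0.0, -0.0] 0.65
1.34 [-0.051  -0.0565  0.094 ] [-0.034, -0.002, -0.0] 0.65
1.44 [-0.0463 -0.0548  0.094 ] [-0.033, -0.004, -0.0] 0.65
1.55 [-0.0415 -0.0537  0.094 ] [-0.033, -0.005, -0.0] 0.65
```

play_rows:
  rows:
    - {"slide": [-0.031, 0, 0], "delta_rot": [0, 0, 0.5], "fingers": -1}
    - {"slide": [-0.034, 0, 0], "delta_rot": [0, 0, 0.65], "fingers": -1}
    - {"slide": [-0.034, 0, 0], "delta_rot": [0, 0, 0.65], "fingers": -1}
    - {"slide": [-0.033, -0.004, 0], "delta_rot": [0, 0, 0.65], "fingers": -1}
    - {"slide": [-0.03, -0.005, 0], "delta_rot": [0, 0, 0.65], "fingers": -1}
    - {"slide": [0, 0, 0], "delta_rot": [0, 0, 0], "fingers": -1}

```text
time_s: 14.52
tcp_pos: [0.5986, -0.0541, 0.0934]
eef_rot: [180.0, 0.0, -174.5]
contact_force: [-0.5, 0.5, -0.4]
gripper_width: 0.0003
gripper_force: 0.1
```

Run:
```python
from plan import *
import cv2
from plant import r
from h import proj,W
p=start();print(inv(p))
b=r.capture("scene")["image"][148:218,200:300]
cv2.imwrite('pics/s6.png',cv2.resize(b,(0,0),fx=8,fy=8,interpolation=cv2.INTER_CUBIC))
for th in(1.3,1.4,1.5,1.6):
    g=[[-.025-k*np.cos(th),-.097+k*np.sin(th),h] for k,h in((.049,.104),(.062,.089))]
    print(th,((proj("scene",W(R,g))-[200,148]+.5)*8-.5).round().tolist())
```

```text
t 14.525 [ 0.5986 -0.0541  0.0934] [ 1.7999e+02  4.0000e-02 -1.7451e+02] F [-0.5  0.5 -0.4]
[-0.0414 -0.0535  0.0934]
1.3 [[411.0, 181.0], [392.0, 232.0]]
1.4 [[400.0, 177.0], [378.0, 227.0]]
1.5 [[390.0, 173.0], [365.0, 221.0]]
1.6 [[380.0, 168.0], [354.0, 215.0]]
```

View pics/s6.png

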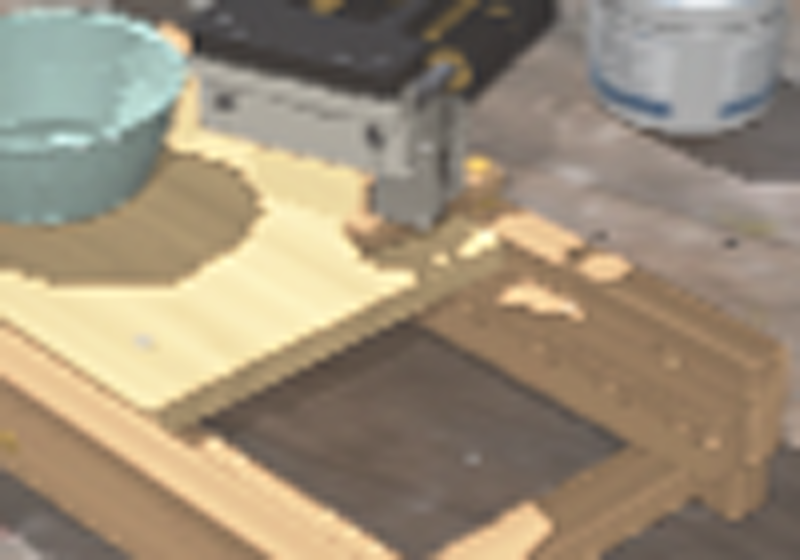

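The bar lies across the board with its tip at about (355,228), matching roughly 1.5 rad. Back off and rise, then check numerically.

play_rows:
  rows:
    - {"slide": [0.05, 0, 0], "delta_rot": [0, 0, 0], "fingers": -1}
    - {"slide": [0.2, 0, 0], "delta_rot": [0, 0, 0], "fingers": -1}
    - {"slide": [0.1, 0, -0.3], "delta_rot": [0, 0, 0], "fingers": -1}
    - {"slide": [0.3, 0, -0.3], "delta_rot": [0, 0, 0], "fingers": -1}
    - {"slide": [0.3, 0, -0.2], "delta_rot": [0, 0, 0], "fingers": -1}
    - {"slide": [0, 0, 0], "delta_rot": [0, 0, 0], "fingers": -1}
    - {"slide": [0, 0, 0], "delta_rot": [0, 0, 0], "fingers": -1}

```text
time_s: 15.45
tcp_pos: [0.4569, -0.0677, 0.2127]
eef_rot: [180.0, 0.1, -174.6]
contact_force: [0.6, 0.3, -0.2]
gripper_width: 0.0006
gripper_force: 0.0
```

Run:
```python
from plan import *
import cv2,pickle
from plant import r
from h import proj,W
p=start();print(inv(p))
old=pickle.load(open('scene2.pkl','rb'))["image"];new=r.capture("scene")["image"]
for rad in(.03,.056):
  print(rad)
  for th in np.arange(1.1,2.05,.1):
    q=proj("scene",W(R,[[-.025-rad*np.cos(th),-.097+rad*np.sin(th),.089]])).astype(np.float32)
    f=lambda im:cv2.remap(im,q[:,:1].copy(),q[:,1:].copy(),cv2.INTER_LINEAR)[0,0].tolist()
    print(round(th,2),f(old),f(new))
# board and bowl unchanged since the board was seated?
m=np.abs(old.astype(int)-new).max(2)[148:218,160:300]>40
for row in m[::2]: print(''.join('#' if v else '.' for v in row))
```

```text
t 15.45 [ 0.4569 -0.0677  0.2127] [ 1.7998e+02  1.0000e-01 -1.7458e+02] F [ 0.6  0.3 -0.2]
[-0.1753 -0.102   0.2127]
0.03
1.1 [119, 158, 194] [98, 127, 156]
1.2 [128, 167, 207] [111, 146, 180]
1.3 [129, 170, 210] [134, 177, 217]
1.4 [129, 171, 209] [146, 194, 232]
1.5 [131, 172, 210] [153, 202, 237]
1.6 [129, 169, 207] [154, 204, 238]
1.7 [127, 168, 205] [147, 193, 231]
1.8 [131, 173, 212] [140, 185, 224]
1.9 [139, 183, 223] [135, 177, 217]
2.0 [148, 195, 233] [136, 181, 220]
0.056
1.1 [184, 235, 249] [94, 122, 141]
1.2 [181, 233, 248] [83, 107, 129]
1.3 [184, 223, 238] [88, 114, 139]
1.4 [180, 223, 238] [89, 115, 140]
1.5 [179, 232, 247] [114, 148, 183]
1.6 [178, 231, 246] [123, 163, 200]
1.7 [178, 231, 247] [157, 210, 234]
1.8 [174, 227, 245] [170, 224, 242]
1.9 [169, 224, 242] [171, 225, 243]
2.0 [162, 217, 237] [172, 226, 244]
..............................................................##...##############...###...##..####...........................##########.....
.................................................................##########..####................##.................
[... 3977 characters left out ...]
.....................................................................................................................................##.
............................................................................................................................................
............................................................................................................................................
............................................................................................................................................
............................................................................................................................................
```

```bash
python3 -c "
from plant import r
print(r.close_job())"
```

```text
the job is handed in; nothing more can be done
None
```

I handed the job in at about 15.5 s: the board is in its notches, the turn-button lies across it at about 1.5 rad (from image samples), and the bowl stands upright and untouched, though the hand-in gave no verdict.

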